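# Open the sample crate's gate, pack the crate, close it up tight and lock it

### The job

The wooden crate's metal gate is locked: turn the black collar on it counter-clockwise all the way open, draw the gate right back, and pack every tin, the carton and every stamp that stands close by the crate (how many there are varies; those at the far right end of the counter stay there) into it, all upright on the floor between the gate and the opposite end wall. Then push the gate fully home, so that it closes the load up tight, and lastly turn the collar clockwise all the way to its locked mark. Leave the USB hub and the roll of labels where they are.

Things in the scene. Friction and masses are not known exactly. Their poses are not given: they have to be found in the camera images.
- crate: Low open plywood crate, fixed, outside 172 (x) x 283 (y) x 26 mm high; walls and floor 6 mm thick. Origin: centre of its underside; y along the crate, to the robot's right, z up. Inside: x -80 to 80, y -135.5 to 135.5 mm. The gate block stands inside at the +y end; the load goes between it and the -y wall.
- crate_floor (a point): Centre of the crate's floor, 6 mm up, axes as the crate's. The load has 235 mm of length with the gate right back, 190 mm with it home. It all fits in two rows along y, one by each long wall (say tin, tin, stamp, stamp; and carton, tin); fingers closing along x then pass over the low wall and down the channel (about 26 mm) left between the rows.
- gate (a joint): Travel of the aluminium gate block in m: 0 fully back (at the crate's +y end, on the robot's right), 0.045 fully home (a hard stop), growing as it moves along the crate's -y. Slides with about 2.5 N of friction, stays where it is left, and shoves along whatever it meets in the crate.
- gate_face (a point): Middle of the gate's load-side face (it looks to the crate's -y), 26 mm above the bench; axes as the crate's. The block is 156 mm wide across the crate, 36 mm thick (its back lies 36 mm from here along +y) and its top is 45 mm above the bench, higher than the crate's walls.
- collar (a joint): Turn of the lock collar in rad, clockwise seen from above: 0 open, 1.25 locked (a hard stop). Stays where it is left (friction 0.06 N m). At value q its wing stands 1.25 - q counter-clockwise, seen from above, from the crate's x axis; locked, the wing lies across the crate and its white line meets the white mark on the gate.
- collar_grip (a point): On the collar's turning axis, in the middle of its wing grip, 67.5 mm above the bench, 18 mm behind the gate face; x runs along the wing. The black wing is 44 mm long, 12 mm thick and 26 mm high (53.5 to 79.5 mm above the bench), on a round foot 30 mm across. It moves with the gate, which can be pushed by it or by the block.
- short_tin_a: Silvery screw-lid sample tin, 65 mm across, 52 mm tall, 0.11 kg; its origin is the centre of its underside, z up along its axis. Stands upright at the start. Grip it round the body near the top.
- short_tin_b: Another silvery screw-lid sample tin, 65 mm across, 52 mm tall, 0.11 kg; its origin is the centre of its underside, z up along its axis. Stands upright at the start. Grip it round the body near the top.
- tall_tin: Black screw-lid sample tin, 65 mm across, 68 mm tall, about 0.11 kg; its origin is the centre of its underside, z up along its axis. Stands upright at the start. Grip it round the body near the top.
- stamp_a: Wooden hand stamp standing on its print face, round, 25 mm across its foot and its bulb, 75 mm tall, light; origin: centre of its underside, z up. Grip its bulb, some 55 to 65 mm up.
- stamp_b: Another wooden hand stamp, the same but 74 mm tall; origin: centre of its underside, z up.
- carton: Narrow carton, rigid, 105 (x) x 41 (y) x 59 (z) mm, about 0.09 kg; origin: centre of its underside. Grip it across y, the narrow way.
- hub: Bystander: white USB hub, 32 x 85 x 12 mm, behind the crate. (Left of it a fixed blue bag sealer stands on the bench; its raised handle, about 170 mm up, ends near x 0.64, y -0.09 m.)
- roll: Bystander: roll of paper labels lying flat, 83 mm across, 30 mm high, to the right of the crate.
Things that resemble listed ones, but are neither listed nor needed, are in the scene too. Leave any blue or pink look-alike of the stamp_a alone.

How it is judged (in metres and radians):
On the way, in this order (a step that is already met when the one before it is completed fails the run):
1. the collar is turned open (value of joint collar below 0.13 rad), for 0.2 s.
2. the gate is drawn right back (value of joint gate below 0.005 m), for 0.2 s.
3. everything that is present stands upright on the crate's floor, in front of the gate (x of short_tin_a in the frame of crate between -0.075 and 0.075 m and y of short_tin_a in the frame of crate between -0.13 and 0.095 m and z of short_tin_a in the frame of crate between 0 and 0.012 m and angle between each of short_tin_a, short_tin_b, tall_tin, stamp_a, stamp_b, carton's own z axis and vertical below 0.12 rad and x of short_tin_b in the frame of crate between -0.075 and 0.075 m and y of short_tin_b in the frame of crate between -0.13 and 0.095 m and z of short_tin_b in the frame of crate between 0 and 0.012 m and x of tall_tin in the frame of crate between -0.075 and 0.075 m and y of tall_tin in the frame of crate between -0.13 and 0.095 m and z of tall_tin in the frame of crate between 0 and 0.012 m and x of stamp_a in the frame of crate between -0.075 and 0.075 m and y of stamp_a in the frame of crate between -0.13 and 0.095 m and z of stamp_a in the frame of crate between 0 and 0.012 m and x of stamp_b in the frame of crate between -0.075 and 0.075 m and y of stamp_b in the frame of crate between -0.13 and 0.095 m and z of stamp_b in the frame of crate between 0 and 0.012 m and x of carton in the frame of crate between -0.075 and 0.075 m and y of carton in the frame of crate between -0.13 and 0.095 m and z of carton in the frame of crate between 0 and 0.012 m), for 0.2 s.
4. the gate is pushed home (value of joint gate above 0.041 m), for 0.2 s.
5. the collar is turned to its locked mark (value of joint collar above 1.12 rad), for 0.2 s.
At the end, for the whole second after the job is handed in: Every tin, stamp and carton that is present stands in the crate between its -y end wall and the gate, its underside within 6 mm of the floor and within 0.12 rad of upright; the gate is home (joint over 0.041 m) and the collar locked (over 1.12 rad) (x of short_tin_a in the frame of crate between -0.075 and 0.075 m and y of short_tin_a in the frame of crate between -0.13 and 0.05 m and z of short_tin_a in the frame of crate between 0 and 0.012 m and angle between each of short_tin_a, short_tin_b, tall_tin, stamp_a, stamp_b, carton's own z axis and vertical below 0.12 rad and x of short_tin_b in the frame of crate between -0.075 and 0.075 m and y of short_tin_b in the frame of crate between -0.13 and 0.05 m and z of short_tin_b in the frame of crate between 0 and 0.012 m and x of tall_tin in the frame of crate between -0.075 and 0.075 m and y of tall_tin in the frame of crate between -0.13 and 0.05 m and z of tall_tin in the frame of crate between 0 and 0.012 m and x of stamp_a in the frame of crate between -0.075 and 0.075 m and y of stamp_a in the frame of crate between -0.13 and 0.05 m and z of stamp_a in the frame of crate between 0 and 0.012 m and x of stamp_b in the frame of crate between -0.075 and 0.075 m and y of stamp_b in the frame of crate between -0.13 and 0.05 m and z of stamp_b in the frame of crate between 0 and 0.012 m and x of carton in the frame of crate between -0.075 and 0.075 m and y of carton in the frame of crate between -0.13 and 0.05 m and z of carton in the frame of crate between 0 and 0.012 m and value of joint gate above 0.041 m and value of joint collar above 1.12 rad); the robot touches nothing.
It fails at once if a bystander (hub or label roll) is moved more than 30 mm (distance of any of hub, roll from where it was at the start of the episode above 0.03 m).
Of short_tin_a, short_tin_b, tall_tin, stamp_a, stamp_b, carton only 4 to 6 are there at a start; the rules pass over those that are not, and their reading is None.
At some moment in a run one of short_tin_a, short_tin_b, tall_tin, carton may be knocked a few centimetres aside while the robot is not near it.
It also fails if it takes over 210 s, if anything falls off the work surface, if the arm or the gripper's body presses on something with over 40 N, if the wrist force passes 120 N, or if a joint passes its speed limit or range.

### The arm

A 6-joint arm with a two-finger parallel gripper is mounted at the origin on a cart in front of the work surface, level with it; the furniture and walls round the work are solid. World frame = base frame: x ahead of the robot, y to its left, z up, the work surface at z = 0. Lengths are in mm, angles in degrees, forces in N, time in s.
With the tool pointing down it reaches from about 350 to 875 mm from the base axis. Payload 4.2 kg.
Tool frame: the origin (TCP) lies on the centre line of the jaws, within the pads' length; the fingertips stand 19 mm ahead of it and the grasp point (between the pads) is the TCP; z points along the fingers, y is the line along which they close (so a half turn about z gives the same grasp; the last joint's range is limited). The gripper opens to 85 mm and grips with 20 to 120 N. Pads are 22 mm wide; open, the fingers measure 114 mm over their backs; the gripper's body (76 mm by 85 mm) begins 54 mm behind the grasp point. The pads swing forward as they close: fully open they stand 13 mm farther back than shut.
Start: joints at [-53.022, 22.042, 0.453, 0, -68.411, -14.817], TCP at [235.78, -578.798, 215.612] pointing down, gripper open.
Joint ranges: [-179.83, 179.83], [-69.29, 118.12], [-61.27, 80.66], [-181.25, 117.63], [-171.15, -9.14], [-177.46, 177.46]. Speed limits (degrees/s): [159.86, 159.86, 180, 180, 180, 180].

### API

Orientations are given as a 3x3 rotation matrix whose columns are the frame's x, y, z axes.
In Python, from workcell import arm, imaging gives the robot as it stands. Calls block until the motion is done:
- arm.reach(position, orientation): joint-space move of the TCP to a pose.
- arm.move_l(position, rot=None, max_speed=150): straight line of the TCP; rot=None keeps the orientation; max_speed is the mean speed in mm/s.
- arm.move_joints(angles): joint-space move.
- arm.open_gripper() and arm.clamp(effort=None): open the fingers fully, or close them until they stop; effort is the grip in N (None keeps the last).
- arm.sleep(seconds).
- arm.ik(position, orientation): joint angles nearest the present ones, or None.
- arm.sense(): the state.
- imaging.read_camera(name): name is "side" or "top" or "wrist"; returns the picture (384x512x3 uint8, red, green, blue); there is no depth.
- imaging.camera_model(name): a dict with "mtx" (3x3 intrinsics, pixels), "world_from_camera" (4x4, takes a point from camera to world coordinates). Camera axes: x right, y down, z forward; pixel columns grow to the right and rows downward; lengths in mm; the calibration is good to about 2 mm. The wrist camera is an equidistant fisheye: a pixel r from the principal point sees the ray r / f radians off the axis. A picture is of the moment at which its call begins: read the wrist's pose just before it. camera_model takes no time and is no camera call; for the wrist camera it gives the pose at the moment of the call.
A pose or a line that the arm cannot do raises arm.Unreachable and nothing moves.
- arm.finish_job(): hands the job in; it is judged then, once.
The state is a dict: "t": time; "joint_pos": joint angles; "qd": joint speeds; "joint_torque": joint torques, N m; "tcp_pos": TCP position; "tool_rot": TCP orientation; "force": force on the tool from outside, world axes, zero at the start; "moment": the same for the moment, N m; "gripper_width": finger opening in mm; "grip_force": force on a finger pad.
Only numpy, scipy, OpenCV 4.12 (cv2) and the standard library are available. Lean on these libraries where they do the work, as an engineer would, in place of code of your own. Each camera call takes 0.05 s, during which the arm holds its last target. There are 200 camera calls.

## Working session

There is one attempt and no reset: what is moved stays moved. The work goes in short steps, each a Python script; the robot and the scene stay as the last script left them, time stands still between calls to the robot, and variables do not carry over. Pictures are saved under pics/ and viewed, at most 16 in all, crops included, and the job is handed in when it is done.

```bash
ls; mkdir -p pics; python3 - <<'E'
from workcell import arm, imaging
import cv2, numpy as np
for n in ("top","side","wrist"):
    im=imaging.read_camera(n); cv2.imwrite(f"pics/{n}0.png",im[:,:,::-1])
    m=imaging.camera_model(n); print(n,np.round(m["mtx"],1).tolist(),np.round(m["world_from_camera"],3).tolist())
s=arm.sense(); print(s)
E
```

```text
pics
top [[495.5, 0.0, 262.8], [0.0, 495.5, 187.6], [0.0, 0.0, 1.0]] [[-0.001, -0.992, 0.124, 423.082], [-1.0, 0.001, -0.0, -258.074], [0.0, -0.124, -0.992, 1271.414], [0.0, 0.0, 0.0, 1.0]]
side [[362.9, 0.0, 252.0], [0.0, 362.9, 196.5], [0.0, 0.0, 1.0]] [[-0.976, -0.117, 0.183, 443.006], [-0.216, 0.415, -0.884, 463.855], [0.027, -0.902, -0.431, 448.775], [0.0, 0.0, 0.0, 1.0]]
wrist [[297.3, 0.0, 255.6], [0.0, 297.3, 192.9], [0.0, 0.0, 1.0]] [[-0.378, 0.88, 0.289, 161.735], [0.926, 0.359, 0.119, -609.041], [0.001, 0.313, -0.95, 371.458], [0.0, 0.0, 0.0, 1.0]]
{'t': 0.15, 'joint_pos': array([-5.30214555e+01,  2.20817437e+01,  3.96061916e-01, -1.98772832e-02,
       -6.84118434e+01, -1.48173123e+01]), 'qd': array([-0.0695156 , -0.07538027,  0.19987647,  0.13989962, -0.00224996,
        0.07021802]), 'joint_torque': array([-5.87720551e-04, -3.92677689e+01,  1.88584238e+01,  4.18853670e+00,
       -3.37083322e-03,  3.31424509e-06]), 'tcp_pos': array([ 235.59133121, -578.37800183,  214.75143137]), 'tool_rot': array([[-9.26174227e-01, -3.77095099e-01, -7.66145445e-04],
       [-3.77095857e-01,  9.26172932e-01,  1.55379392e-03],
       [ 1.23655103e-04,  1.72799415e-03, -9.99998499e-01]]), 'force': array([-0.39251599,  0.37176705, -0.13953671]), 'moment': array([-0.02272608, -0.01584417, -0.00576882]), 'grip_force': 0.0, 'gripper_width': 85.31551875478834}
```

View pics/top0.png

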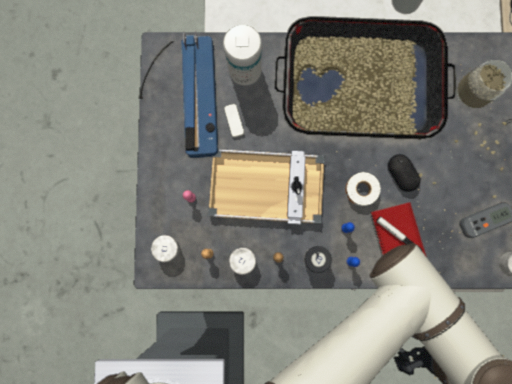

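View pics/side0.png

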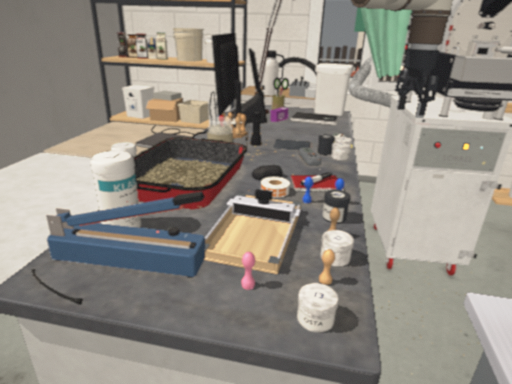

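Top view: two white tins at (165,249) and (243,262), the black tin at (318,260), stamps at (208,254) and (279,258). The crate spans about x 211–324, y 150–222, with the gate at (297,187). No carton is visible near the crate. I'll zoom in.

```bash
cat > h.py <<'E'
import numpy as np, cv2
from workcell import arm, imaging
def rays(name,px,M=None):
    M=M or imaging.camera_model(name); K=M["mtx"]; T=np.array(M["world_from_camera"])
    px=np.atleast_2d(np.asarray(px,float)); d=np.c_[(px[:,0]-K[0][2])/K[0][0],(px[:,1]-K[1][2])/K[1][1],np.ones(len(px))]
    if name=="wrist":
        r=np.hypot(d[:,0],d[:,1])+1e-9; d=np.c_[d[:,0]/r*np.sin(r),d[:,1]/r*np.sin(r),np.cos(r)]
    return T[:3,3], d@T[:3,:3].T
def cast(name,px,z,M=None):
    o,d=rays(name,px,M); return o+d*((z-o[2])/d[:,2])[:,None]
def project(name,P,M=None):
    M=M or imaging.camera_model(name); K=np.array(M["mtx"]); T=np.array(M["world_from_camera"])
    c=(np.atleast_2d(P)-T[:3,3])@T[:3,:3]
    if name=="wrist":
        th=np.arctan2(np.hypot(c[:,0],c[:,1]),c[:,2]); n=np.hypot(c[:,0],c[:,1])+1e-9
        return np.c_[c[:,0]/n*th*K[0,0]+K[0,2],c[:,1]/n*th*K[1,1]+K[1,2]]
    return np.c_[c[:,0]/c[:,2]*K[0,0]+K[0,2],c[:,1]/c[:,2]*K[1,1]+K[1,2]]
E
python3 - <<'E'
import cv2
im=cv2.imread("pics/top0.png"); cv2.imwrite("pics/c1.png",cv2.resize(im[140:285,140:380],None,fx=3.3,fy=3.3,interpolation=cv2.INTER_CUBIC))
from h import *
for p,z in [((165,247),52),((243,260),52),((318,258),68),((208,252),65),((279,256),65),((297,187),45),((234,120),12),((364,189),30)]: print(p,cast("top",p,z).round(1))
hsv=cv2.cvtColor(im,cv2.COLOR_BGR2HSV)
m=cv2.inRange(hsv,(8,50,90),(28,255,255)); n,l,st,c=cv2.connectedComponentsWithStats(m)
for i in range(1,n):
    if st[i,4]>15: print(st[i],c[i].round(1))
E
```

```text
(165, 247) [[429.4 -19.3  52. ]]
(243, 260) [[ 397.7 -210.1   52. ]]
(318, 258) [[ 402.6 -391.1   68. ]]
(208, 252) [[ 417.2 -126.    65. ]]
(279, 256) [[ 407.5 -297.4   65. ]]
(297, 187) [[ 577.7 -343.8   45. ]]
(234, 120) [[ 758.  -183.7   12. ]]
(364, 189) [[ 574.3 -514.    30. ]]
[501   0  11  32 273] [505.7  15.1]
[ 293   37  124   98 9768] [359.5  85. ]
[480  65  25  26 451] [492.   77.5]
[459  74  11  10  28] [464.3  78.1]
[195  99   3  48  95] [195.6 126.2]
[480 141   6   6  17] [482.9 143.3]
[ 209  152   82   67 4839] [249.9 184.8]
[ 301  157   23   63 1108] [312.6 188.5]
[359 181  13  14  33] [366.8 186. ]
[345 183   3  11  20] [345.8 187.9]
[483 222   6   6  25] [485.4 224.7]
[201 248  13  11 110] [206.7 252.8]
[386 248  27  20 163] [397.9 257.1]
[273 252  11  10  78] [277.8 256.3]
[435 307  27  26 177] [449.3 319.7]
[473 360  39  24 715] [495.4 372.7]
```

View pics/c1.png

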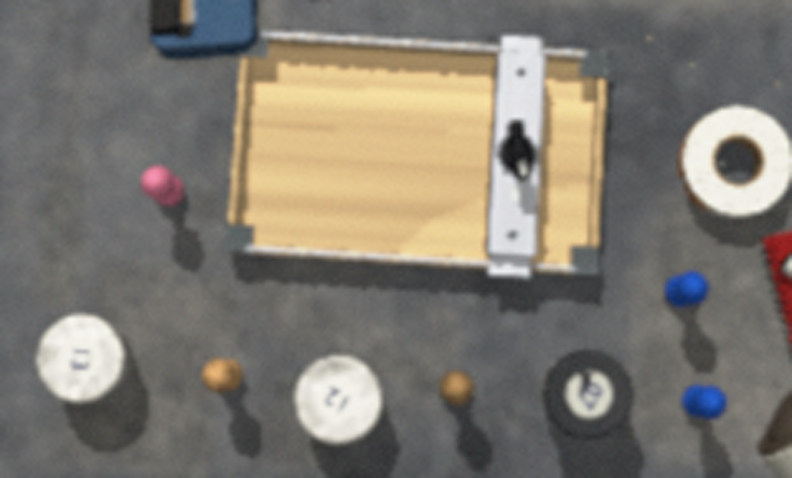

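Crop (3.3x, offset 140,140):
- Crate rim corners are near (243,38), (607,52), (600,270) and (231,250).
- The wing lies along the gate at (517,150), so it is locked.
- Tin tops are at (80,357), (338,398) and (588,393). Stamps are at (222,374) and (457,386).
- The blue and pink look-alikes stay put. There is no carton.

Next I'll work out the crate pose from these corners.

```bash
python3 - <<'E'
from h import *
im=cv2.imread("pics/top0.png"); hsv=cv2.cvtColor(im,cv2.COLOR_BGR2HSV)
C=lambda *p: np.array(p)/3.3+140-0.35
P=cast("top",[C(243,38),C(607,52),C(600,270),C(231,250)],26); print(P.round(1))
print("lens",[np.linalg.norm(P[i]-P[(i+1)%4]).round(1) for i in range(4)],"centre",P.mean(0).round(1))
v=(P[1]+P[2]-P[0]-P[3])[:2]; print("yaw of crate y from world -Y (deg):",np.degrees(np.arctan2(v[0],-v[1])))
# gate top: bright block
m=cv2.inRange(hsv,(90,0,175),(140,60,255)); m2=np.zeros_like(m); m2[148:226,285:308]=m[148:226,285:308]
print("gate rect",cv2.minAreaRect(cv2.findNonZero(m2)))
G=cast("top",[C(500,38),C(542,40),C(530,262),C(489,258)],45);print("gate",G.round(1),G.mean(0).round(1))
print("collar",cast("top",[C(517,133),C(517,150),C(516,160)],75).round(1))
for n,p,z in [("A",C(80,357),52),("B",C(338,398),52),("T",C(588,393),68),("s1",C(222,374),66),("s2",C(457,386),66)]: print(n,cast("top",p,z).round(1))
for d in ([0,1],[1,0]):
  for X in ([577,-344,72],[577,-344,150]): 
    for s in (1,-1):
      y=np.array([*d,0.])*s; z=np.array([0,0,-1.]); R=np.c_[np.cross(y,z),y,z]; print(d,s,np.round(arm.ik(X,R),1))
E
```

```text
[[ 672.7 -132.    26. ]
 [ 661.3 -413.9   26. ]
 [ 492.8 -405.8   26. ]
 [ 508.3 -124.7   26. ]]
lens [np.float64(282.1), np.float64(168.8), np.float64(281.5), np.float64(164.5)] centre [ 583.8 -269.1   26. ]
yaw of crate y from world -Y (deg): -2.7360018755022826
gate rect ((295.8273620605469, 186.7803955078125), (13.40250301361084, 72.11073303222656), 3.0127875804901123)
gate [[ 668.7 -330.    45. ]
 [ 667.1 -362.    45. ]
 [ 497.8 -351.1   45. ]
 [ 500.8 -320.4   45. ]] [ 583.6 -340.9   45. ]
collar [[ 591.2 -340.2   75. ]
 [ 578.6 -340.1   75. ]
 [ 571.1 -339.3   75. ]]
A [[427.4 -16.7  52. ]]
B [[ 397.1 -207.8   52. ]]
T [[ 400.9 -390.6   68. ]]
s1 [[ 414.9 -123.5   66. ]]
s2 [[ 406.  -295.2   66. ]]
[0, 1] 1 [-17.   33.4  -2.5   0.  -54.1 -73. ]
[0, 1] -1 [-17.   33.4  -2.5   0.  -54.1 107. ]
[0, 1] 1 [-17.   29.2   2.5   0.  -63.2 -73. ]
[0, 1] -1 [-17.   29.2   2.5   0.  -63.2 107. ]
[1, 0] 1 [ -17.    33.4   -2.5    0.   -54.1 -163. ]
[1, 0] -1 [-17.   33.4  -2.5   0.  -54.1  17. ]
[1, 0] 1 [ -17.    29.2    2.5    0.   -63.2 -163. ]
[1, 0] -1 [-17.   29.2   2.5   0.  -63.2  17. ]
```

```bash
cat >> h.py <<'E'
YAW=np.radians(2.8); CO=np.array([583.5,-269.3])
CY=np.array([-np.sin(YAW),-np.cos(YAW)]); CX=np.array([CY[1],-CY[0]])
def W(x,y): return CO+x*CX+y*CY          # crate -> world xy
def toC(p): d=np.asarray(p)[:2]-CO; return np.array([d@CX,d@CY])
def R(deg):                               # tool down, closing axis at deg from world +Y (ccw)
    a=np.radians(deg); y=np.array([-np.sin(a),np.cos(a),0]); z=np.array([0,0,-1.]); return np.c_[np.cross(y,z),y,z]
def shot(cam,fn,box=None,f=1):
    M=imaging.camera_model(cam); im=imaging.read_camera(cam)[:,:,::-1].copy()
    o=im if box is None else im[box[1]:box[3],box[0]:box[2]]
    cv2.imwrite(fn,cv2.resize(o,None,fx=f,fy=f,interpolation=cv2.INTER_CUBIC)); return im,M
E
python3 - <<'E'
from h import *
p=W(0,72.5); print(p)
arm.reach([*p,180],R(-2.8)); s=arm.sense(); print(s["tcp_pos"],s["t"])
im,M=shot("wrist","pics/w1.png")
print(project("wrist",[[*p,z] for z in (45,80)]+[[*W(0,54.5),45],[*W(78,54.5),45],[*W(-78,54.5),45]],M).round(0))
E
```

```text
[ 579.95839169 -341.71344496]
[ 579.42533304 -342.43668441  180.17375628] 1.7
[[257. 178.]
 [257. 189.]
 [274. 178.]
 [275. 101.]
 [273. 246.]]
```

View pics/w1.png

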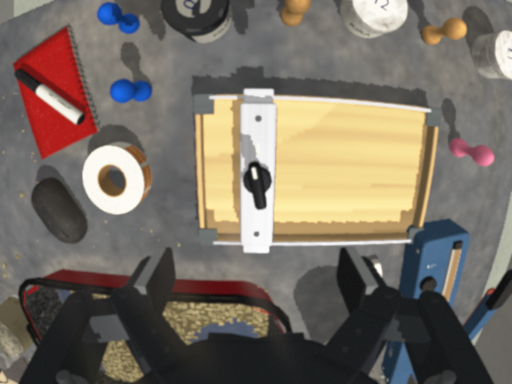

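The wrist view shows the collar foot at (257,180), matching the prediction to within about 1 mm. The wing runs (252,165) to (262,207), about 13° CCW of the crate axis. Next: grip it, turn it open and draw the gate back.

```bash
python3 - <<'E'
from h import *
p=W(0,72.5)
arm.move_l([*p,120],R(10)); arm.move_l([*p,73],max_speed=80); print(arm.sense()["force"].round(1))
arm.clamp(40); s=arm.sense(); print(s["gripper_width"],s["force"].round(1),s["moment"].round(2))
for a in (30,50,68.8,70.5):
    arm.move_l([*p,73],R(a),max_speed=60); s=arm.sense(); print(a,s["force"].round(1),s["moment"].round(2),s["gripper_width"])
arm.sleep(0.3)
for d in (20,46.5):
    q=W(0,72.5+d); arm.move_l([*q,73],max_speed=60); s=arm.sense(); print(d,s["tcp_pos"].round(1),s["force"].round(1),s["t"])
arm.sleep(0.3); arm.open_gripper(); arm.move_l([*q,180]); print(arm.sense()["t"])
arm.reach([*W(0,40),260],R(-2.8)); im,M=shot("wrist","pics/w2.png")
print(project("wrist",[[*W(0,117.5),45],[*W(0,99.5),45]],M).round(0))
E
```

```text
[0.3 0.2 0.1]
0.10393156320197348 [ 0.7  0.7 -0.3] [-0.02 -0.01  0.04]
30 [-0.4 -0.2 -0.3] [ 0.03 -0.01  0.  ] -0.0014999413357086218
50 [ 0.4 -0.8  0.3] [ 0.01  0.01 -0.06] -0.1831587145349783
68.8 [-0.2  1.  -0.8] [-0.02  0.   -0.07] 0.2422667228877909
70.5 [ 1.1 -0.4 -0.1] [0.03 0.   0.01] -0.2053765861855078
20 [ 578.7 -362.2   72.8] [-0.6  0.1 -0.1] 6.3083
46.5 [ 577.5 -388.4   72.8] [ 0.9 -0.2 -0.6] 6.9
8.85
[[196. 162.]
 [209. 162.]]
```

View pics/w2.png

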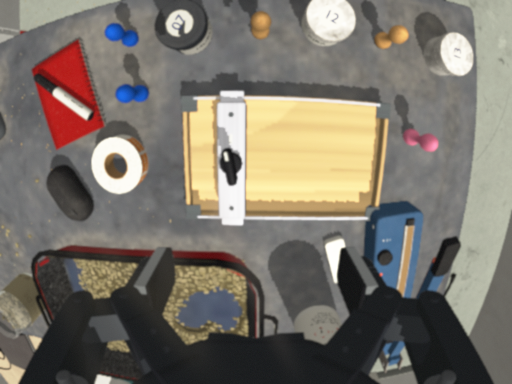

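The gripper closed to 0 mm, so it missed the wing and the gate is still home (face at column 245). I'll go back down and look from close by.

```bash
python3 - <<'E'
from h import *
p=W(0,72.5)
arm.reach([*p,130],R(10)); arm.move_l([*p,73],max_speed=80); s=arm.sense(); print(s["tcp_pos"],s["force"].round(1))
a,M=shot("wrist","pics/a.png"); b,MS=shot("side","pics/b.png",(170,130,340,250),3)
print(project("wrist",[[*p,53],[*p,80],[*p,73]],M).round(0), ((project("side",[[*p,53],[*p,80],[*p,73],[*W(0,54.5),45],[*p,45]],MS)-[170,130])*3).round(0))
c=np.zeros((384,800,3),np.uint8); c[:,:288]=a[:,120:408]; bb=cv2.imread("pics/b.png"); c[:360,290:800]=bb[:360,:510]; cv2.imwrite("pics/w3.png",c)
E
```

```text
[ 580.40325431 -341.93214846   73.43257702] [-0.1  0.6  0.4]
[[256. 224.]
 [256. 243.]
 [256. 238.]] [[281. 207.]
 [282. 178.]
 [282. 185.]
 [275. 225.]
 [281. 216.]]
```

View pics/w3.png

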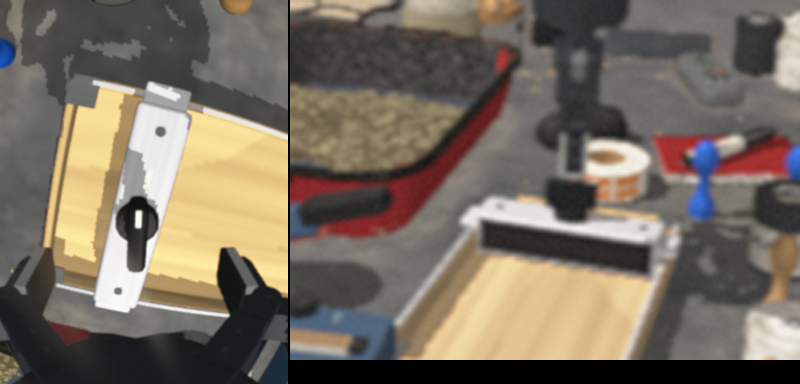

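```bash
python3 - <<'E'
from h import *
s=arm.sense(); p=s["tcp_pos"]; y=s["tool_rot"][:,1]
for off in (45,55,-45,-55):
  for z in (54,67,80,100,127):
    q=p+y*off; q[2]=z; print(off,z,((project("side",q)-[170,130])*3+[290,0]).round(0))
im,_=shot("side","pics/side4.png",(210,60,340,220),4.5)
cv2.imwrite("pics/side4.png",cv2.imread("pics/side4.png")[:600])
E
```

```text
45 54 [[570. 230.]]
45 67 [[570. 216.]]
45 80 [[571. 201.]]
45 100 [[572. 178.]]
45 127 [[574. 146.]]
55 54 [[570. 236.]]
55 67 [[570. 222.]]
55 80 [[571. 207.]]
55 100 [[572. 183.]]
55 127 [[573. 151.]]
-45 54 [[571. 183.]]
-45 67 [[572. 170.]]
-45 80 [[572. 156.]]
-45 100 [[573. 134.]]
-45 127 [[575. 105.]]
-55 54 [[571. 179.]]
-55 67 [[572. 165.]]
-55 80 [[573. 151.]]
-55 100 [[574. 130.]]
-55 127 [[575. 101.]]
```

View pics/side4.png

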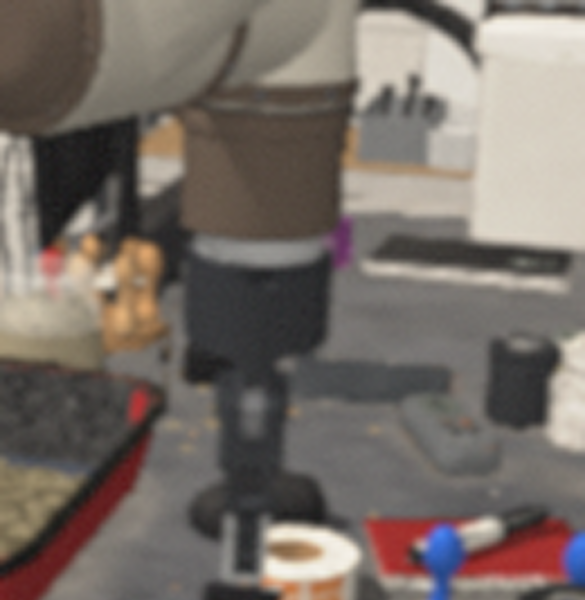

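The black blob at (572,195) includes the near finger, so the finger height does agree (tip about z 67 when open). I'll close again, slightly lower, and look.

```bash
python3 - <<'E'
from h import *
p=W(0,72.5)
arm.move_l([*p,69],max_speed=40); arm.clamp(60); arm.sleep(0.3); s=arm.sense(); print(s["gripper_width"],s["grip_force"],s["force"].round(1),s["moment"].round(2),s["tcp_pos"])
a,M=shot("wrist","pics/a.png"); b,MS=shot("side","pics/b.png",(170,130,340,250),3)
c=np.zeros((384,800,3),np.uint8); c[:,:288]=a[:,120:408]; bb=cv2.imread("pics/b.png"); c[:360,290:800]=bb[:360,:510]; cv2.imwrite("pics/w4.png",c)
E
```

```text
-0.03206585192493801 0.0 [-0.8  0.4 -0.2] [-0.   -0.01  0.03] [ 579.95413874 -341.69190453   68.99195975]
```

View pics/w4.png

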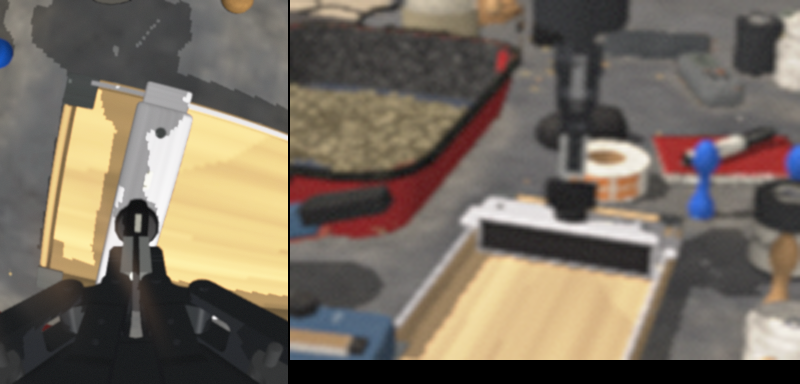

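```bash
python3 - <<'E'
from h import *
s=arm.sense(); M=imaging.camera_model("wrist"); T=np.eye(4);T[:3,:3]=s["tool_rot"];T[:3,3]=s["tcp_pos"]
C=np.linalg.inv(T)@M["world_from_camera"]; print(C.round(3))
for dz in (0,35,-35):
    T1=np.eye(4);T1[:3,:3]=R(-2.8);T1[:3,3]=[579.4,-342.4,180.2+dz]
    M1=dict(mtx=M["mtx"],world_from_camera=T1@C)
    print(dz,project("wrist",[[*W(x,y),26] for x,y in((86,141.5),(86,-141.5),(-86,-141.5),(-86,141.5))],M1).round(0).tolist())
for k in (-30,-20,-10,0,10,19):print(k,project("wrist",(T@[0,0,k,1])[:3]).round(0),project("wrist",(T@[0,45,k,1])[:3]).round(0),((project("side",(T@[0,0,k,1])[:3])-[170,130])*3+[290,0]).round(0))
E
```

```text
[[ 1.00000e-03 -9.50000e-01 -3.13000e-01  7.99560e+01]
 [ 1.00000e+00  1.00000e-03 -0.00000e+00 -1.32000e-01]
 [ 1.00000e-03 -3.13000e-01  9.50000e-01 -1.56656e+02]
 [ 0.00000e+00  0.00000e+00  0.00000e+00  1.00000e+00]]
0 [[190.0, 95.0], [439.0, 106.0], [419.0, 239.0], [199.0, 244.0]]
35 [[197.0, 95.0], [424.0, 104.0], [408.0, 228.0], [203.0, 231.0]]
-35 [[182.0, 94.0], [456.0, 108.0], [432.0, 252.0], [193.0, 259.0]]
-30 [[256. 266.]] [[343. 264.]] [[573. 156.]]
-20 [[256. 256.]] [[339. 254.]] [[573. 168.]]
-10 [[256. 247.]] [[335. 246.]] [[572. 179.]]
0 [[256. 239.]] [[331. 238.]] [[572. 190.]]
10 [[256. 231.]] [[327. 231.]] [[571. 201.]]
19 [[256. 225.]] [[324. 225.]] [[571. 210.]]
```

```bash
python3 - <<'E'
import cv2,numpy as np
a=cv2.imread("pics/a.png")[190:384,170:340]; b=cv2.imread("pics/b.png")[90:240,210:370]
c=np.zeros((582,800,3),np.uint8); A=cv2.resize(a,None,fx=3,fy=3,interpolation=cv2.INTER_CUBIC); c[:A.shape[0],:A.shape[1]]=A
B=cv2.resize(b,(285,267)); c[:267,512:797]=B; cv2.imwrite("pics/z.png",np.clip(c.astype(float)*2,0,255).astype(np.uint8))
E
```

```text
(no output)
```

View pics/z.png

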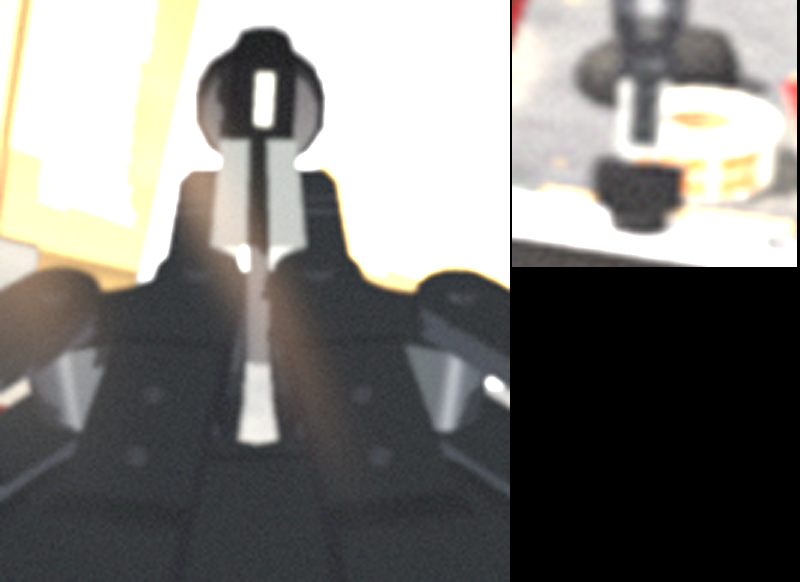

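The zoom shows the shut pads' tips at about (256,236). With the pads' front edge that puts them about 19 mm behind the reported TCP, sitting above the wing. The side view agrees (tip near row 168). The real fingers are therefore about 38 mm short of the stated tool frame. I'll apply that offset and retry.

```bash
cat >> h.py <<'E'
DZ=-38.   # the true grasp point lies 38 mm behind the reported TCP
def go(xy,z,a=None,v=100): arm.move_l([*xy,z+DZ],None if a is None else R(a),max_speed=v)
def st(*k):
    s=arm.sense(); print(*k,"t",round(s["t"],1),"tcp",s["tcp_pos"].round(1),"w",round(s["gripper_width"],1),"F",s["force"].round(1),"M",s["moment"].round(2),"g",round(float(s["grip_force"]),1)); return s
E
python3 - <<'E'
from h import *
p=W(0,72.5)
arm.open_gripper(); go(p,85,10,60); go(p,74,10,30); st("down"); arm.clamp(40); st("clamp")
E
```

```text
down t 15.0 tcp [ 579.9 -341.7   35.8] w 85.5 F [0.5 0.5 0.5] M [0.02 0.01 0.05] g 0.0
clamp t 15.7 tcp [ 580.5 -342.4   38.3] w 11.3 F [-1.5  0.7  6.8] M [ 0.19  0.53 -0.  ] g 45.2
```

```bash
sed -i 's/^DZ=-38\./DZ=-35./' h.py; python3 - <<'E'
from h import *
p=W(0,72.5)
go(p,75,10,30); st("lift")
for a in (30,50,68.8,71): go(p,75,a,60); s=st(a)
arm.sleep(0.3)
for d in (20,45,47): go(W(0,72.5+d),75,None,50); st(d)
arm.sleep(0.4); q=W(0,119); arm.open_gripper(); go(q,160); st()
arm.reach([*W(0,40),260],R(-2.8)); a,M=shot("wrist","pics/w5.png")
print(project("wrist",[[*W(0,117.5),45],[*W(0,99.5),45]],M).round(0))
E
```

```text
lift t 15.9 tcp [ 580.5 -341.4   38.5] w 11.3 F [ 5.  -1.5 -8.7] M [-0.39 -1.4  -0.05] g 41.2
30 t 16.4 tcp [ 580.5 -341.5   38.5] w 11.5 F [  4.8  -1.8 -10.5] M [-0.52 -1.58  0.04] g 40.7
50 t 16.9 tcp [ 580.6 -341.5   38.5] w 11.2 F [  4.8  -1.6 -11. ] M [-0.5  -1.69  0.07] g 40.8
68.8 t 17.4 tcp [ 580.6 -341.5   38.5] w 11.5 F [  4.9  -2.6 -11.6] M [-0.54 -1.59 -0.21] g 41.1
71 t 17.7 tcp [ 580.6 -341.5   38.5] w 11.2 F [  5.4  -1.7 -10.4] M [-0.53 -1.62 -0.79] g 48.4
20 t 18.5 tcp [ 579.3 -361.3   38.5] w 11.3 F [ 5.5 -1.3 -9.5] M [-0.32 -1.59 -0.83] g 48.7
45 t 19.2 tcp [ 577.8 -384.1   38.5] w 11.2 F [ 4.7  5.3 -8.5] M [ 1.56 -1.55 -0.85] g 49.4
47 t 19.4 tcp [ 577.8 -384.2   38.5] w 11.6 F [ 5.8 10.8 -6.2] M [ 3.23 -1.61 -0.88] g 49.9
t 21.5 tcp [ 577.2 -387.8  124.1] w 85.4 F [ 1.4  0.1 -0.2] M [ 0.   -0.05  0.03] g 0.0
[[196. 162.]
 [209. 162.]]
```

View pics/w5.png

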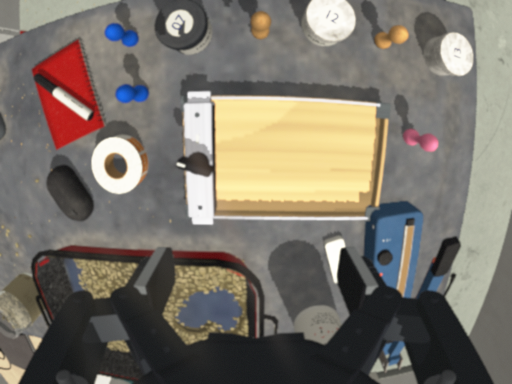

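The gate now sits at columns 183–214 and the wing points left, so the collar is open. The gate seems about 5 px short of the predicted "right back", so I'll check that against the crate outline.

```bash
python3 - <<'E'
from h import *
M=imaging.camera_model("wrist")
for y in (-141.5,-135.5,135.5,141.5): print(y,project("wrist",[[*W(x,y),26] for x in (86,0,-86)],M).round(0).tolist())
for y in (117.5,112.5): print(y,project("wrist",[[*W(0,y),53],[*W(0,y),80],[*W(0,y-18),45],[*W(0,y+18),45]],M).round(0).tolist())
a=cv2.imread("pics/w5.png"); cv2.imwrite("pics/w5z.png",cv2.resize(a[80:235,165:400],None,fx=3.4,fy=3.4,interpolation=cv2.INTER_CUBIC))
E
```

```text
-141.5 [[388.0, 101.0], [383.0, 161.0], [376.0, 217.0]]
-135.5 [[384.0, 100.0], [379.0, 161.0], [373.0, 217.0]]
135.5 [[183.0, 96.0], [186.0, 159.0], [190.0, 218.0]]
141.5 [[179.0, 96.0], [181.0, 160.0], [186.0, 218.0]]
117.5 [[194.0, 164.0], [190.0, 169.0], [209.0, 162.0], [182.0, 162.0]]
112.5 [[198.0, 164.0], [194.0, 169.0], [213.0, 162.0], [186.0, 162.0]]
```

View pics/w5z.png

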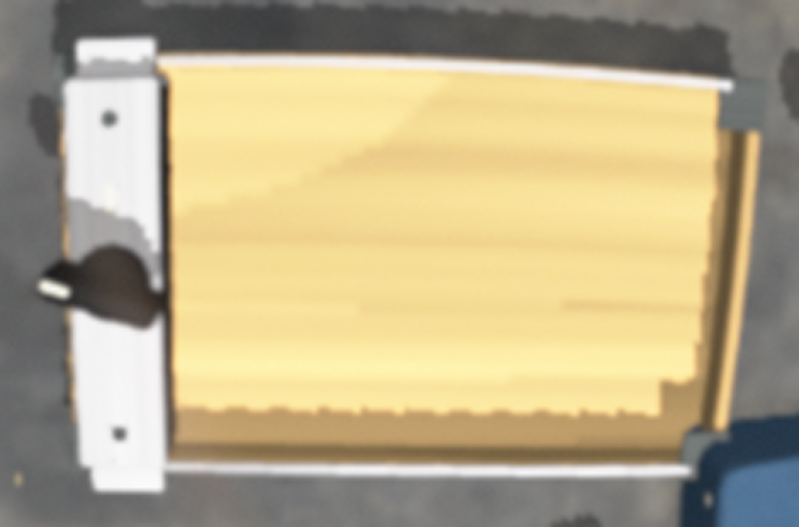

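The crate's right end wall appears at columns 390/385/378 against a predicted 388/383/376, so the crate lies about 2.5 mm more to +Y. That matches the hard stop I felt, so the gate is right back. I'll correct the origin and pick the first tin.

```bash
sed -i 's/^YAW=.*/YAW=np.radians(2.8); CO=np.array([583.5,-266.8])/' h.py; cat >> h.py <<'E'
VIEW=([*(np.array([583.5,-269.3])+40*np.array([-np.sin(np.radians(2.8)),-np.cos(np.radians(2.8))])),260],R(-2.8))
G=87.2
IT={"A":[427.5,-15,52],"B":[397,-206,52],"T":[401,-388.5,68],"s1":[415,-121.5,66],"s2":[406,-293,66]}
H={"A":40,"B":40,"T":55,"s1":60,"s2":60}
def pick(n,xy=None,dn=0):
    xy=np.array(IT[n][:2] if xy is None else xy); h=H[n]
    arm.reach([*xy,h+70+DZ],R(G)); go(xy,h+25,v=150); go(xy,h,v=50); s=st("at",n)
    if np.linalg.norm(s["force"])>8: go(xy,h+60); raise SystemExit("contact")
    arm.clamp(40 if n[0]!="s" else 25); s=st("grip",n); w=25 if n[0]=="s" else 65
    if abs(s["gripper_width"]-w)>4: arm.open_gripper(); go(xy,h+60); raise SystemExit("width")
    go(xy,h+75); st("up",n)
def place(n,x,y):
    p=W(x,y); h=H[n]+6; arm.reach([*p,h+60+DZ],R(G)); go(p,h+12,v=100); 
    for dz in (6,3,1.5,0.5):
        go(p,h+dz,v=30); s=st("low",dz)
        if s["force"][2]>6: break
    arm.open_gripper(); go(p,h+60); st("placed",n)
def look(fn,ref="pics/w5.png",left=()):
    arm.reach(*VIEW); a,M=shot("wrist",fn); r=cv2.imread(ref)
    for n in left:
        u,v=project("wrist",IT[n],M)[0].round().astype(int); b=(slice(max(v-12,0),v+12),slice(max(u-12,0),u+12))
        print(n,(u,v),"diff",np.abs(a[b].astype(float)-r[b]).mean().round(1))
    return a,M
E
python3 - <<'E'
from h import *
a,M=look("pics/w6.png",left=IT)
print(cast("wrist",[(455,54),(330,19),(182,22),(400,34),(261,18)],52,M).round(0)[:3],cast("wrist",[(182,22)],68,M).round(),cast("wrist",[(400,34),(261,18)],66,M).round(0))
pick("A")
place("A",43,-95)
look("pics/w7.png",left=["B","T","s1","s2"])
E
```

```text
A (np.int64(459), np.int64(53)) diff 1.4
B (np.int64(333), np.int64(16)) diff 1.2
T (np.int64(181), np.int64(22)) diff 4.2
s1 (np.int64(400), np.int64(32)) diff 1.6
s2 (np.int64(263), np.int64(19)) diff 1.5
[[ 430.  -23.   52.]
 [ 402. -210.   52.]
 [ 397. -391.   52.]] [[ 402. -387.   68.]] [[ 417. -122.   66.]
 [ 405. -295.   66.]]
at A t 25.7 tcp [427.5 -15.    4.9] w 85.3 F [ 0.1 -0.6 -0.2] M [ 0.01 -0.02 -0.06] g 0.0
grip A t 26.0 tcp [427.8 -14.9   5.5] w 63.2 F [-0.8  0.1  5.3] M [0.12 0.4  0.05] g 43.8
up A t 26.9 tcp [426.9 -15.2  79.4] w 63.1 F [-0.3 -0.2 -1.4] M [-0.04  0.03  0.01] g 44.0
low 6 t 28.7 tcp [ 545.1 -169.9   17. ] w 63.0 F [ 0.3  0.2 -0.9] M [ 0.   -0.   -0.03] g 44.0
low 3 t 28.9 tcp [ 545.  -169.8   13.8] w 62.9 F [-0.1 -0.  -1.5] M [ 0.01 -0.02 -0.03] g 44.0
low 1.5 t 29.2 tcp [ 545.1 -169.8   12.4] w 62.7 F [ 0.1  0.5 -1.7] M [ 0.05 -0.01  0.04] g 44.0
low 0.5 t 29.4 tcp [ 545.4 -169.8   11.6] w 62.9 F [ 0.3  0.  -0.3] M [0.03 0.01 0.03] g 44.0
placed A t 30.5 tcp [ 544.7 -169.7   70.6] w 85.3 F [-0.1 -0.2 -1. ] M [ 0.03 -0.02  0.01] g 0.0
B (np.int64(332), np.int64(16)) diff 104.5
T (np.int64(180), np.int64(22)) diff 9.0
s1 (np.int64(400), np.int64(33)) diff 2.2
s2 (np.int64(262), np.int64(19)) diff 2.8
```

View pics/w7.png

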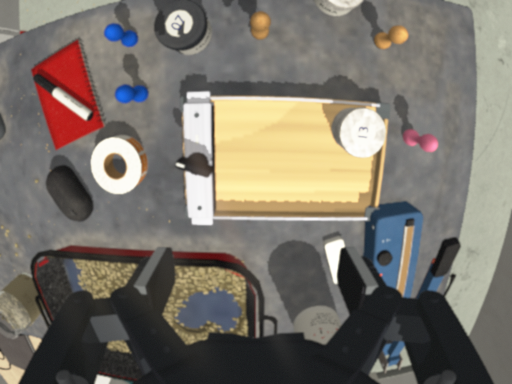

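Tin A stands in the crate at (362,132). Tin B was knocked toward the robot and now shows at (340,2). I'll take the black tin next, then find B with the top camera.

```bash
python3 - <<'E'
from h import *
pick("T"); place("T",-43,10)
pick("s2"); place("s2",-47,-50)
pick("s1"); place("s1",-47,-92)
arm.reach([*W(0,60),300],R(G))
q=arm.sense()["joint_pos"].copy(); q[0]=-60; arm.move_joints(q)
im,M=shot("top","pics/t8.png",(140,140,380,290),3.3)
g=cv2.cvtColor(im,cv2.COLOR_BGR2HSV); m=cv2.inRange(g,(0,0,170),(180,45,255)); m=cv2.morphologyEx(m,cv2.MORPH_OPEN,np.ones((5,5)))
n,l,s,c=cv2.connectedComponentsWithStats(m)
for i in range(1,n):
    if 150<s[i,4]<900: print(s[i],c[i].round(1),cast("top",c[i],52).round(1))
E
```

```text
at T t 34.5 tcp [ 401.  -388.6   19.9] w 85.2 F [ 0.  -0.4 -0.5] M [ 0.08 -0.09  0.02] g 0.0
grip T t 34.8 tcp [ 401.5 -388.8   20.6] w 63.1 F [0.  0.2 2.2] M [-0.04 -0.   -0.04] g 44.1
up T t 35.7 tcp [ 400.4 -388.1   94.3] w 63.0 F [ 0.9 -0.3 -0.6] M [ 0.02 -0.03 -0.  ] g 44.1
low 6 t 37.7 tcp [ 625.9 -278.8   32. ] w 63.3 F [ 0.1  0.7 -0.8] M [ 0.01 -0.04  0.  ] g 44.1
low 3 t 37.9 tcp [ 625.8 -278.8   28.7] w 63.1 F [ 0.6  0.1 -1.4] M [ 0.   -0.02  0.02] g 44.1
low 1.5 t 38.2 tcp [ 625.9 -278.9   27.4] w 63.0 F [ 0.2 -0.3 -1.3] M [ 0.   -0.01  0.03] g 44.1
low 0.5 t 38.4 tcp [ 626.2 -279.    26.7] w 63.4 F [-0.1  0.4  1.2] M [-0.07 -0.05 -0.03] g 44.1
placed T t 39.5 tcp [ 625.4 -278.7   85.5] w 85.5 F [-0.1  0.   0.2] M [ 0.    0.01 -0.01] g 0.0
at s2 t 41.5 tcp [ 406.  -293.1   24.9] w 85.5 F [ 0.2 -0.4 -0.2] M [-0.01 -0.02  0.04] g 0.0
grip s2 t 42.1 tcp [ 406.1 -293.1   25.2] w 23.5 F [-0.2 -0.2  1.3] M [0.03 0.09 0.07] g 25.8
up s2 t 43.0 tcp [ 405.5 -292.7   99.4] w 23.4 F [-0.5  0.4 -0.1] M [-0.02  0.    0.01] g 25.6
low 6 t 44.9 tcp [ 632.9 -219.1   37. ] w 23.2 F [0.6 0.
[... 853 characters left out ...]
.9 -0.9 -0.7] M [ 0.03  0.04 -0.07] g 24.5
low 1.5 t 53.0 tcp [ 634.9 -177.2   32.4] w 23.4 F [ 0.3 -1.3 -0.5] M [-0.02  0.01  0.04] g 24.5
low 0.5 t 53.2 tcp [ 634.9 -177.2   31.5] w 23.3 F [ 0.8  0.7 -1.2] M [-0.    0.03 -0.05] g 24.5
placed s1 t 54.6 tcp [ 634.4 -177.1   90.5] w 85.5 F [-0.  -0.7  0.1] M [ 0.03  0.03 -0.  ] g 0.0
[225 105  18  31 382] [233.6 119.8] [[ 747.9 -184.9   52. ]]
[307 152  15  30 402] [314.1 166.7] [[ 627.9 -386.6   52. ]]
[347 172  33  33 672] [363.2 188.1] [[ 573.8 -507.4   52. ]]
[215 187  26  26 522] [227.4 199.6] [[ 545.6 -170.9   52. ]]
[305 196  15  22 285] [311.8 207.3] [[ 526.3 -379.4   52. ]]
[222 267  25  26 540] [233.9 279.9] [[ 350.1 -188.1   52. ]]
```

View pics/t8.png

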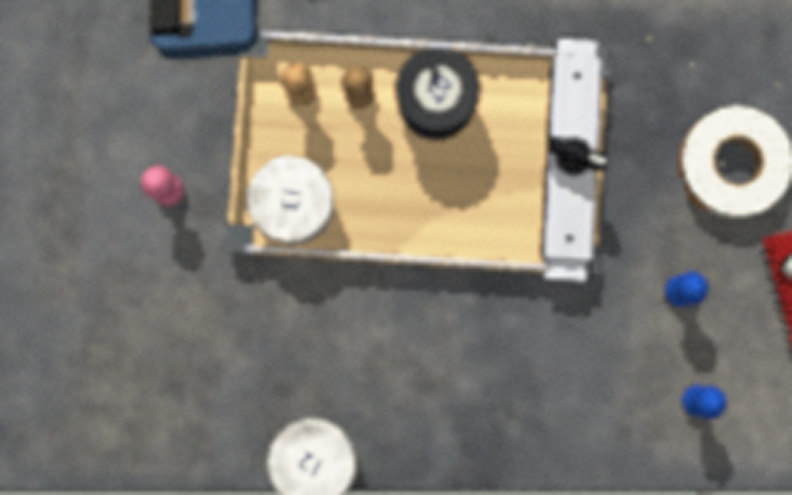

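The top view shows tin A (290,198), the black tin (438,90) and both stamps (298,82) and (357,85) standing in the crate. Tin B is at (312,457), i.e. (350,-188) mm, near the bench edge. I'll grip it across y and place it.

```bash
python3 - <<'E'
import h; from h import *
h.G=-2.8
pick("B",[350,-187]); place("B",43,8)
arm.reach(*VIEW); shot("wrist","pics/w9.png")
q=arm.sense()["joint_pos"].copy(); q[0]=-75; arm.move_joints(q); im,M=shot("top","pics/t9.png")
a=cv2.imread("pics/w9.png"); cv2.imwrite("pics/m9.png",np.vstack([cv2.resize(im,(400,300)),cv2.resize(a,(400,300))]))
E
```

```text
at B t 60.5 tcp [ 350.  -187.     4.9] w 85.6 F [-0.   0.5 -0.6] M [-0.   -0.02 -0.03] g 0.0
grip B t 60.8 tcp [ 350.4 -187.     5.5] w 62.9 F [-0.2  0.7  5.5] M [ 0.29  0.25 -0.01] g 43.4
up B t 61.7 tcp [ 349.4 -186.9   79.5] w 62.9 F [-0.2 -0.4 -0.4] M [ 0.03 -0.    0.  ] g 44.0
low 6 t 63.6 tcp [ 540.1 -272.7   17. ] w 63.1 F [ 0.2 -0.1 -1.2] M [0.06 0.01 0.01] g 44.0
low 3 t 63.8 tcp [ 540.  -272.7   13.8] w 62.9 F [-0.1  0.7 -0.8] M [ 0.02  0.05 -0.04] g 44.0
low 1.5 t 64.1 tcp [ 540.1 -272.7   12.4] w 62.8 F [-0.6 -0.2 -0.2] M [0.04 0.01 0.01] g 44.0
low 0.5 t 64.3 tcp [ 540.4 -272.7   11.6] w 63.1 F [-0.2 -0.3 -0.8] M [ 0.02 -0.05 -0.02] g 43.9
placed B t 65.4 tcp [ 539.7 -272.5   70.6] w 85.4 F [-0.4  1.4 -0.3] M [-0.04  0.02  0.01] g 0.0
```

View pics/m9.png

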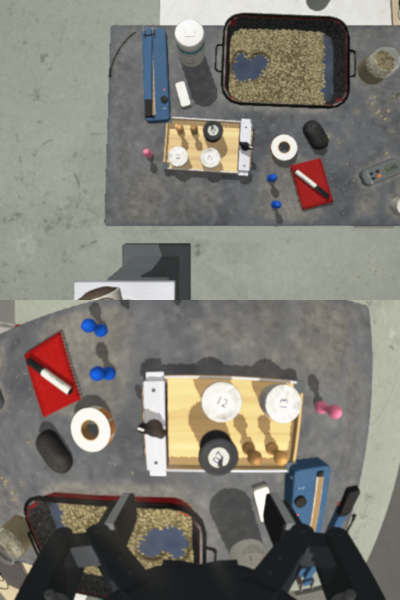

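All five pieces stand in the crate and no carton is anywhere, so the load is complete. Now I'll push the gate home and lock the collar.

```bash
python3 - <<'E'
from h import *
p=W(0,117.5); Z=81
arm.reach([*p,150],R(68.8)); go(p,Z+20,v=80); go(p,Z,v=40); st("down"); arm.clamp(45); s=st("clamp")
assert 9<s["gripper_width"]<15
for d in (20,40,45,46.5): go(W(0,117.5-d),Z,v=40); st(d)
c=arm.sense()["tcp_pos"][:2]; print("stop, crate",toC(c))
c=W(0,toC(c)[1]+0.5)
for a in (50,30,10,-2.8,-5): go(c,Z,a,50); st(a)
arm.sleep(0.4); arm.open_gripper(); go(c,150,v=80); arm.reach([*W(0,40),260],R(-2.8)); shot("wrist","pics/w10.png",(150,70,400,240),3.2)
E
```

```text
down t 72.8 tcp [ 577.8 -384.2   45.9] w 85.6 F [ 0.2  0.2 -0.3] M [-0.01 -0.01 -0.02] g 0.0
clamp t 73.5 tcp [ 577.9 -384.2   46.3] w 10.9 F [ 0.6 -0.2  1. ] M [ 0.08 -0.04 -0.22] g 47.8
20 t 74.2 tcp [ 579.2 -363.2   46.3] w 10.6 F [1.1 1.5 2.5] M [ 0.57 -0.42 -0.19] g 48.1
40 t 74.8 tcp [ 580.4 -343.5   46.2] w 11.0 F [3.6 2.1 2.3] M [ 0.52 -1.13 -0.25] g 48.0
45 t 75.1 tcp [ 580.6 -339.3   46.2] w 10.9 F [ 5.  -1.1  0.2] M [-0.28 -1.33 -0.22] g 47.8
46.5 t 75.3 tcp [ 580.7 -339.2   46.2] w 10.6 F [ 5.1 -5.1 -0.3] M [-1.55 -1.35 -0.24] g 47.7
stop, crate [-0.71455535 72.4296393 ]
50 t 75.8 tcp [ 580.5 -339.3   46.2] w 10.6 F [4.7 1.1 0.9] M [ 0.43 -1.52 -0.05] g 47.9
30 t 76.3 tcp [ 580.4 -339.2   46.2] w 10.9 F [5.  1.6 3.1] M [ 0.42 -1.45 -0.08] g 47.9
10 t 76.8 tcp [ 580.4 -339.1   46.2] w 11.0 F [5.  1.8 3.4] M [ 0.58 -1.46 -0.12] g 47.9
-2.8 t 77.2 tcp [ 580.4 -339.    46.2] w 11.0 F [4.5 2.5 2.2] M [ 0.64 -1.45 -0.02] g 48.0
-5 t 77.4 tcp [ 580.4 -339.    46.2] w 11.0 F [5.  1.9 2.5] M [ 0.62 -1.4   0.52] g 48.1
```

View pics/w10.png

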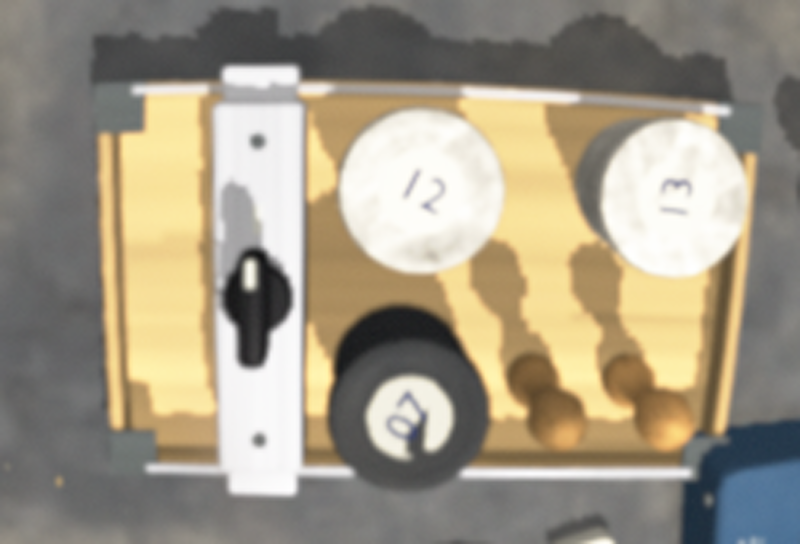

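The view shows the gate home with both hard stops felt 45 mm apart, the wing in line across the crate, and all five pieces upright. Handing in.

```bash
python3 -c "
from workcell import arm
print(arm.sense()['t'],arm.finish_job())"
```

```text
the job is handed in; nothing more can be done
80.2333 None
```

The job was handed in at 80 s: all five pieces present (three tins and two stamps; no carton was there this run) stand upright in the crate, with the gate pushed home and the collar turned to its locked mark.

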